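Line up three sample jars and hold the scanner over them

ROBOT

A 6-joint arm with a two-finger parallel gripper is mounted at the origin on the work surface. World frame = base frame: x ahead of the robot, y to its left, z up, the work surface at z = 0. Lengths are in m, angles in rad, forces in N, time in s.
With the tool pointing down it reaches from about 0.35 to 0.85 m from the base axis. Payload 8.1 kg.
Tool frame: the origin (TCP) lies at the very end of the fingers, on their centre line; the grasp point (between the pads) lies 19 mm behind it; z points along the fingers, y is the line along which they close (so a half turn about z gives the same grasp; the last joint's range is limited). The gripper opens to 93 mm and grips with 3 to 60 N. Pads are 15 mm wide; open, the fingers measure 128 mm over their backs; the gripper's body (75 mm by 188 mm) begins 65 mm behind the grasp point.
Start: joints at [1.084, 0.13, 1.488, -0, 1.523, -0.085], TCP at [0.235, 0.552, 0.219] pointing down, gripper open.
Joint ranges: [-2.96, 2.96], [-0.89, 2.26], [0.02, 2.5], [-1.34, 4.48], [0, 2.73], [-2.66, 2.66]. Speed limits (rad/s): [2.39, 2.39, 2.79, 3.14, 3.14, 3.14].

INTERFACE

Orientations are given as a rotation vector (axis times angle).
In Python, from plant import monitor, eyes, ticket gives the robot as it stands.
- The arm moves only by the tool arm_command, never from a script. Its argument "deltas" is a list that holds one entry, the list of rows, each a list of 6 numbers: the shift along the world's x, y, z in cm, then the turn, a rotation vector about the world's x, y, z in degrees. In form: [[[tx, ty, tz, rx, ry, rz], ...]]. A call has 1 to 12 rows; each row shifts and turns the commanded pose from where the row before left it; what a row does not reach is not made up. A row lasts 1/12 s, in which the tool goes at most 41.7 mm and 7.16 degrees, less where a joint would pass 70% of its speed; a pose out of reach is approached as far as the arm can. A call is refused whole if a number of a shift passes 4.17 or a number of a turn 7.16, either way. A call with a gripper value outside its range is refused whole. "gripper" is the opening, from -1 (shut) to 1 (fully open), set as the call begins (left out, the last holds). The fingers move at their own pace and stop on an object; "squeeze" is the grip in N (left out, the last holds). Time passes only in rows, so rows that do not move let the fingers close. It gives the time, the measured TCP pose, the force, the opening and the grip force at its end, in the units of the state.
- monitor.read_state(): the state, without advancing time (a new reading comes with each control period).
- eyes.read_camera(name): name is "scene" or "top"; returns the picture (384x512x3 uint8, blue, green, red); there is no depth.
- eyes.camera_model(name): a dict with "fx", "fy", "cx", "cy" (pixels), "k1" (the pictures are not rectified: a ray, as slopes to the right and down, at radius r is drawn at 1 + k1 r^2 times it, then the intrinsics apply), "rvec" (rotation vector, rad) and "tvec" (3), from world to camera coordinates, as OpenCV has them. Camera axes: x right, y down, z forward; pixel columns grow to the right and rows downward; lengths in m; the calibration is good to about 2 mm. A picture is of the moment at which its call begins. camera_model takes no time and is no camera call.
- ticket.close_job(): hands the job in; it is judged then, once.
The state is a dict: "t": time; "q": joint angles; "dq": joint speeds; "joint_torque": joint torques, N m; "tool_pos": TCP position; "orientation": TCP orientation; "force": force on the tool from outside, world axes, zero at the start; "wrist_torque": the same for the moment, N m; "opening": finger opening in m; "gripper_force": force on a finger pad.
Only numpy, scipy, OpenCV 4.12 (cv2) and the standard library are available. Lean on these libraries where they do the work, as an engineer would, in place of code of your own. Each camera call takes 0.05 s, during which the arm holds its last target. There are 200 camera calls.

TASK

Complete the row on the low metal shelf: stand the two loose sample jars upright on it, one close on either side of the jar already there (less than a finger's breadth between), along the middle line of the shelf, setting them down rather than dropping them. Then draw the hand scanner out of its upright holder, turn it nose-down to about 45 degrees and hold it in the air with its window aimed at the middle jar's lid from about 10 cm. Finish while still holding the scanner steady there, and leave the bottle, vial, dish and cup where they are.

Things in the scene. Friction and masses are not known exactly. Their poses are not given: they have to be found in the camera images.
- shelf: Low metal shelf, fixed: a level board 100 (x) by 300 (y) mm, its top 40 mm above the table. Origin on the table under the board's centre; the jars' row runs along its y axis at x = 0. A rail 4 mm thick rises 18 mm above the board along its far edge (+x, at x = 50 to 54 mm).
- jar_mid: White sample jar already standing near the middle of the shelf: 75 mm high, body 47 mm across, grey lid 49 mm across over the top 20 mm; 0.12 kg. Origin: centre of its underside, z up. Loose.
- jar_mid_lid (a point): Centre of the top face of the middle jar's lid, 75 mm above its underside.
- jar_b: Loose white sample jar standing on the table, same shape, size and mass as jar_mid. Origin: centre of its underside. May change places with the other jar, the bottle or the vial.
- jar_c: The other loose white sample jar, same as jar_b.
- holder: Fixed upright holder on the table: foot plate 110 by 100 by 12 mm, a square tube on it, 50 (x) by 48 (y) mm outside, with a vertical hole 34 (x) by 32 (y) mm open at the top, rim 100 mm above the table. Origin on the table under the hole's axis; the scanner stands in it with the same axes.
- scanner: Pistol-shaped scanner, 0.22 kg. Origin: centre of the grip's foot (20 mm above the table in the holder); z up the grip, x the way the window looks. Black grip 28 (x) by 26 (y), z 0-80, in the hole; white head x -30 to 45, 44 wide, z 80-120, resting on the rim; black nose x 45 to 75, 52 wide. Take the white head from above across its width; it is clear of the holder once raised 80 mm.
- scanner_window (a point): Centre of the scanner's window on the front of its nose, 75 mm ahead (x) and 100 mm up (z) in the scanner's frame; it looks along the scanner's x axis.
- bottle: Bystander: squat white bottle with shoulders and grey cap, 60 mm across, 100 mm high, standing among the loose jars. Origin: centre of its underside.
- vial: Bystander: small white vial, 32 mm across, 48 mm high, standing among the loose jars. Origin: centre of its underside.
- dish: Bystander: steel bowl, 100 mm across, 30 mm high, beyond the shelf. Origin: centre of its underside.
- cup: Bystander: open steel cup, 80 mm across, 100 mm high, beyond the shelf to the right. Origin: centre of its underside.
Things that resemble listed ones, but are neither listed nor needed, are in the scene too. Of the things that look like the scanner, the largest one is meant.

How it is judged:
By the outcome, as a careful person would: the job done as asked, in the order asked, and still so for the second after the job is handed in, while the arm keeps its last pose, push and grip.
It also fails if it takes over 64 s, if anything falls off the work surface, if the arm or the gripper's body presses on something with over 40 N, if the wrist force passes 120 N, or if a joint passes its speed limit or range.

## Working session

There is one attempt and no reset: what is moved stays moved. The work goes in short steps, Python scripts to look and compute and a tool call to move; the robot and the scene stay as the last step left them, time stands still between calls to the robot, and variables do not carry over. Pictures are saved under pics/ and viewed, at most 10 in all, crops included, and the job is handed in when it is done.

Besides the shell and the picture viewer there is one more tool, called after "Request:" by a JSON object that holds its "fn" and its "kwargs". arm_command: Moves the arm, as the interface text tells. Its arguments: {"type":"object","properties":{"deltas":{"type":"array"},"gripper":{"type":"number"},"squeeze":{"type":"number"}},"required":["deltas"]}

```bash
mkdir -p pics
cat > h.py <<'E'
import numpy as np, cv2
from plant import monitor, eyes, ticket
def cam(n):
    m=eyes.camera_model(n); R=cv2.Rodrigues(np.array(m["rvec"],float))[0]; t=np.array(m["tvec"],float).ravel(); return m,R,t
def ray(n,u,v):
    m,R,t=cam(n); x=(u-m["cx"])/m["fx"]; y=(v-m["cy"])/m["fy"]; a,b=x,y
    for _ in range(20):
        k=1+m["k1"]*(a*a+b*b); a,b=x/k,y/k
    return -R.T@t, R.T@np.array([a,b,1.])
def onz(n,u,v,z):
    o,d=ray(n,u,v); return o+d*(z-o[2])/d[2]
def proj(n,p):
    m,R,t=cam(n); c=R@np.array(p,float)+t; a,b=c[0]/c[2],c[1]/c[2]; k=1+m["k1"]*(a*a+b*b)
    return np.array([m["fx"]*a*k+m["cx"],m["fy"]*b*k+m["cy"]])
E
python3 - <<'E'
from h import *
a=eyes.read_camera("scene");b=eyes.read_camera("top")
cv2.imwrite("pics/s0.png",a);cv2.imwrite("pics/t0.png",b)
for n in("scene","top"):
    m,R,t=cam(n);print(n,-R.T@t,R[2],m["fx"],m["k1"])
print(monitor.read_state())
E
```

```text
scene [1.39474182 0.51650879 0.95550215] [-0.65740103 -0.27516109 -0.70150571] 375.45149456516464 -0.05719554271840358
top [0.40645996 0.19805876 1.78477599] [ 0.0999967  -0.01266914 -0.99490711] 419.1739764036475 0.026349655680819095
{'t': 0.1, 'q': array([ 1.08359318e+00,  1.31081828e-01,  1.48916559e+00,  1.00977793e-05,
        1.52298190e+00, -8.53767376e-02]), 'dq': array([ 0.0008907 , -0.00078653, -0.00260205, -0.00130895,  0.00055028,
       -0.00023875]), 'joint_torque': array([ 6.18411304e-04, -5.61342502e+01, -4.93094301e+01,  7.69434054e-02,
        2.93014117e-02, -4.53856387e-05]), 'tool_pos': array([0.2343859 , 0.55177705, 0.21769724]), 'orientation': array([-6.26855972e-01, -3.07793524e+00,  2.46139135e-03]), 'force': array([ 0.89487988, -0.29276518,  0.27069451]), 'wrist_torque': array([ 0.02428792,  0.01478185, -0.05981246]), 'gripper_force': 0.0, 'opening': 0.09254370453833374}
```

View pics/s0.png

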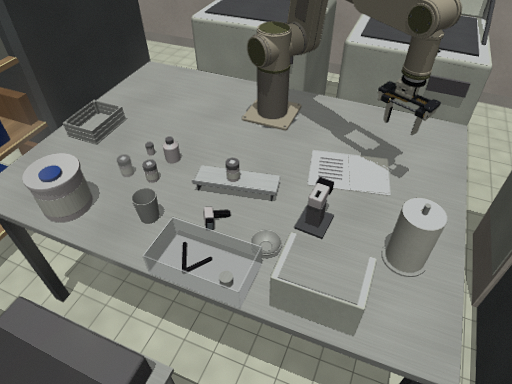

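View pics/t0.png

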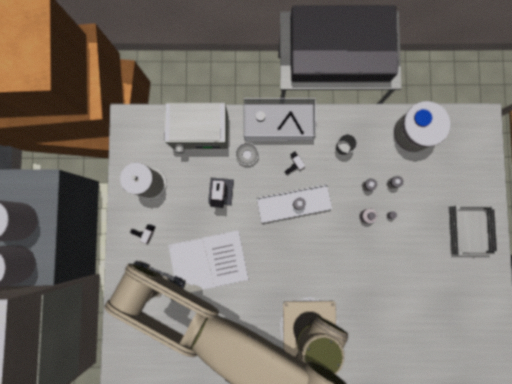

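The scene view shows jars at about (125,165) and (151,170), the bottle at (171,150), the vial at (150,148), the shelf with jar at (233,170) and the holder with scanner at (318,205).
In the top view these are at (396,183), (370,185), (368,216), (391,216), (299,204) and (218,190).
- **Jar candidates (top):** (370,185), (396,183), bottle (368,216), vial (391,216), and a small pot in the tray at (261,117). The two equal jars in the far row fit the description.
- **Scanner candidates (top):** upright in the holder at (218,190), and lying at (297,163) and (145,233). The upright one is the largest.

I'll check these choices in one crop.

Run:
```python
from h import *
a=cv2.imread("pics/s0.png");b=cv2.imread("pics/t0.png")
f=lambda i,x,y,w,h,s:cv2.resize(i[y:y+h,x:x+w],(w*s,h*s),interpolation=cv2.INTER_CUBIC)
L=np.vstack([f(b,250,160,160,70,5)[:, :800]])
c1=f(a,105,130,80,60,5);c2=f(a,290,165,80,75,3);c3=f(b,195,165,50,50,3)
C=np.zeros((600,800,3),np.uint8);C[:350]=L;C[350:600,:400]=c1[:250];C[350:575,400:640]=c2;C[350:500,650:800]=c3
cv2.imwrite("pics/c0.png",C)
```

```text
(no output)
```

View pics/c0.png

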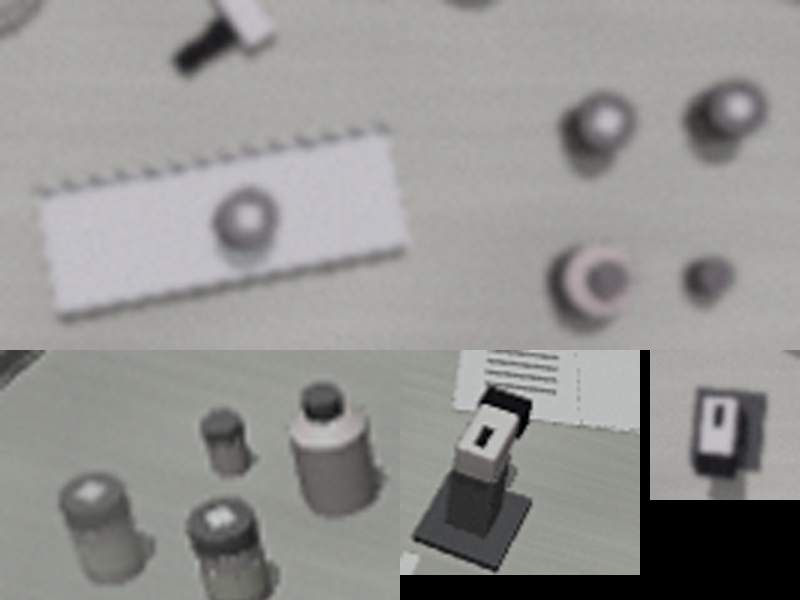

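Both jar targets and the upright scanner are confirmed. The scanner's nose points towards the robot. Next I'll measure the positions.

Run:
```python
from h import *
b=eyes.read_camera("top").astype(int);a=eyes.read_camera("scene").astype(int)
g=b.mean(2).astype(int)
for (u,v) in((370,185),(299,204)):
    print(u,v);print(g[v-9:v+10,u-10:u+10])
s=a.mean(2).astype(int)
print(s[150:186,140:162])
print(b[200,270],b[210,340])
# shelf
m=((g>182)).astype(np.uint8)[180:230,245:345];print(m.sum())
m=cv2.morphologyEx(m,cv2.MORPH_OPEN,np.ones((3,3)))
c=max(cv2.findContours(m,0,2)[0],key=cv2.contourArea)
r=cv2.minAreaRect(c+np.array([245,180]));bx=cv2.boxPoints(r);print(r,bx)
print([onz("top",*p,.04).round(4) for p in bx])
```

```text
370 185
[[168 166 167 165 167 167 168 172 167 165 163 165 167 166 163 166 163 164
  167 168]
 [165 165 164 165 166 164 166 162 160 156 155 156 158 161 164 166 165 169
  164 163]
 [164 164 165 164 166 163 159 152 144 134 134 133 143 147 155 162 163 166
  167 166]
 [162 162 166 164 161 154 146 130 119 114 111 116 118 126 135 149 158 163
  164 166]
 [164 164 162 159 154 140 122 110 107 110 114 115 111 109 117 131 145 160
  163 163]
 [165 164 151 143 128 113  99 103 108 124 135 141 133 119 110 116 131 149
  161 165]
 [164 159 140 116  93  82  93 104 121 139 160 169 164 147 125 114 122 144
  160 164]
 [164 150 122  93  71  69  89 107 131 154 177 187 184 167 139 116 119 142
  158 160]
 [158 138 106  78  59  60  89 111 133 164 180 190 186 168 138 114 118 139
  154 164]
 [154 130  92  66  50  59  84 106 126 153 172 181 173 154 123 112 120 143
  159 163]
 [157 134  97  69  55  58  78  97 114 130 144 153 154 132 113 110 129 148
  159 166]
 [161 145 107  75  59  56  63  85 104 109 119 123 125 116 110 118 138 154
  164 165]
 [163 149 115  79  65  57  57  69  87  96 102 106 107 107 114 130 148 15
[... 5163 characters left out ...]
17 130 116 116 114 123 144 142 154
  152 150 151 149]
 [150 150 148 149 150 148 149 148 150 146 149 144 146 146 147 152 150 151
  152 150 153 152]
 [152 151 153 151 150 148 148 149 149 149 150 150 150 150 151 149 150 149
  149 151 151 151]
 [149 149 149 153 153 153 151 149 149 149 149 149 150 149 149 149 149 149
  150 151 150 148]]
[198 192 195] [164 164 167]
1291
((294.3504333496094, 203.63717651367188), (21.588903427124023, 70.59686279296875), 78.90628051757812) [[257.6346  199.83636]
 [326.91226 186.2525 ]
 [331.06625 207.43799]
 [261.7886  221.02185]]
[array([0.5261, 0.2134, 0.04  ]), array([ 0.5822, -0.0769,  0.04  ]), array([ 0.4934, -0.0925,  0.04  ]), array([0.4381, 0.1964, 0.04  ])]
```

```bash
cat >> h.py <<'E'
from scipy.optimize import least_squares
from scipy.ndimage import map_coordinates
def lid(img,n,u,v,z,r=.0245,span=75):
    """fit known-radius circle at height z to outer (away from camera) lid edge"""
    g=cv2.cvtColor(img,cv2.COLOR_BGR2GRAY).astype(float)
    o,_=ray(n,u,v); P=onz(n,u,v,z)
    for it in range(4):
        out=np.arctan2(*(P-o)[[1,0]]); E=[]
        for th in out+np.radians(np.linspace(-span,span,31)):
            rr=np.arange(.014,.036,.0004)
            pts=np.array([proj(n,[P[0]+q*np.cos(th),P[1]+q*np.sin(th),z]) for q in rr])
            pr=map_coordinates(g,[pts[:,1],pts[:,0]],order=1)
            lo=pr[:35].min(); i0=pr[:35].argmin(); hi=np.median(pr[-6:])
            k=np.where(pr[i0:]>(lo+hi)/2)[0]
            if len(k): q=rr[i0+k[0]];E.append([P[0]+q*np.cos(th),P[1]+q*np.sin(th)])
        E=np.array(E)
        f=least_squares(lambda c:np.hypot(*(E-c).T)-r,P[:2],loss="soft_l1",f_scale=.001)
        P=np.array([*f.x,z])
    return P, np.std(np.hypot(*(E-f.x).T)-r)
E
python3 - <<'E'
from h import *
b=eyes.read_camera("top");a=eyes.read_camera("scene")
for nm,t,s,z in(("near",(370,185),(150,164),.075),("far",(396,183),(124,159),.075),("mid",(299,203),(232,162),.115)):
    print(nm,*[np.round(x,4) for x in lid(b,"top",*t,z)],*[np.round(x,4) for x in lid(a,"scene",*s,z)])
for nm,t,z in(("bottle",(368,216),.1),("vial",(391,216),.048),("cup",(346,144),.1),("dish",(247,155),.03)):print(nm,onz("top",*t,z).round(3))
g=b.mean(2)
m=np.zeros(g.shape,np.uint8);m[172:208,205:232]=(g>140)[172:208,205:232]
print(g[176:212,206:234].astype(int))
# shelf edges: profile along v across near edge, and u across ends
for u in(270,285,300,315,328): 
    col=g[:,u];print(u,col[176:230].astype(int))
for v in(208,212): print(v,g[v,250:268].astype(int))
for v in(192,197): print(v,g[v,322:340].astype(int))
E
```

```text
Traceback (most recent call last):
  File "h.py", line 25, in lid
    pts=np.array([proj(n,[P[0]+q*np.cos(th),P[1]+q*np.sin(th),z]) for q in rr])
                  ~~~~^^^^^^^^^^^^^^^^^^^^^^^^^^^^^^^^^^^^^^^^^^^
  File "h.py", line 13, in proj
    m,R,t=cam(n); c=R@np.array(p,float)+t; a,b=c[0]/c[2],c[1]/c[2]; k=1+m["k1"]*(a*a+b*b)
          ~~~^^^
  File "h.py", line 4, in cam
    m=eyes.camera_model(n); R=cv2.Rodrigues(np.array(m["rvec"],float))[0]; t=np.array(m["tvec"],float).ravel(); return m,R,t
ValueError: time passes only in moves, steps and waits
```

```bash
sed -i 's/^def cam(n)/import functools\n@functools.cache\ndef cam(n)/' h.py
cat > shot.py <<'E'
from h import *
b=eyes.read_camera("top");a=eyes.read_camera("scene");cv2.imwrite("pics/b1.png",b);cv2.imwrite("pics/a1.png",a)
for nm,t,s,z in(("near",(370,185),(150,164),.075),("far",(396,183),(124,159),.075),("mid",(299,203),(232,162),.115)):
    print(nm,*[np.round(x,4) for x in lid(b,"top",*t,z)],*[np.round(x,4) for x in lid(a,"scene",*s,z)])
for nm,t,z in(("bottle",(368,216),.1),("vial",(391,216),.048),("cup",(346,144),.1),("dish",(247,155),.03)):print(nm,onz("top",*t,z).round(3))
g=b.mean(2)
print(g[176:212,206:234].astype(int))
for u in(270,285,315,328): 
    col=g[:,u];print(u,col[180:228].astype(int))
for v in(208,212): print(v,g[v,250:268].astype(int))
for v in(192,197): print(v,g[v,322:340].astype(int))
E
python3 shot.py
```

```text
near [ 0.5884 -0.253   0.075 ] 0.0004 [ 0.5907 -0.2542  0.075 ] 0.0007
far [ 0.5991 -0.3609  0.075 ] 0.0003 [ 0.6023 -0.362   0.075 ] 0.0008
mid [0.5075 0.0466 0.115 ] 0.0004 [0.5108 0.0453 0.115 ] 0.0006
bottle [ 0.456 -0.23   0.1  ]
vial [ 0.457 -0.339  0.048]
cup [ 0.749 -0.149  0.1  ]
dish [0.717 0.258 0.03 ]
[[169 171 169 ... 169 170 168]
 [169 168 169 ... 169 168 167]
 [169 167 164 ... 154 156 159]
 ...
 [162 162 165 ... 168 169 167]
 [162 165 163 ... 168 167 169]
 [164 165 164 ... 171 171 171]]
270 [169 168 167 165 165 165 166 163 167 168 169 170 167 166 169 161 147 168
 186 193 193 194 192 196 194 195 191 193 194 194 194 193 194 191 196 193
 193 192 194 192 173 139 120 137 153 161 163 160]
285 [166 167 164 166 165 165 168 167 168 164 166 164 156 138 156 182 191 193
 193 193 195 195 193 193 192 193 192 193 195 195 191 191 193 193 193 193
 190 175 135 117 137 154 159 163 162 163 163 166]
315 [166 167 165 169 168 164 151 138 154 182 192 194 192 193 194 192 192 194
 195 193 193 193 193 193 196 193 193 195 194 194 193 176 139 114 128 156
 171 170 170 168 169 172 170 174 173 171 171 170]
328 [167 164 165 165 164 158 160 168 175 175 171 173 179 184 184 185 186 191
 193 191 192 193 192 195 193 194 196 190 183 162 131 131 156 166 172 171
 170 171 169 169 169 168 168 169 170 171 169 170]
208 [170 165 168 168 168 164 165 162 166 182 191 192 193 193 193 192 191 193]
212 [170 168 168 165 168 166 165 165 162 169 183 193 194 194 193 194 194 193]
192 [193 192 192 191 194 189 179 169 168 165 168 168 167 167 165 169 166 168]
197 [194 194 194 193 193 195 191 182 175 168 168 168 172 170 168 170 169 168]
```

Run:
```python
from h import *
N=[onz("top",u,v,.04)[:2] for u,v in((270,220.5),(285,217.5),(315,211.6))]
F=[onz("top",u,v,.04)[:2] for u,v in((270,196),(285,193),(315,187))]
L=[onz("top",u,v,.04)[:2] for u,v in((258.9,208),(259.8,212))]
R=[onz("top",u,v,.04)[:2] for u,v in((327.9,192),(329.2,197))]
d=(N[0]-N[2])+(F[0]-F[2]); y=d/np.linalg.norm(d); x=np.array([y[1],-y[0]])
print("yaw",np.degrees(np.arctan2(x[1],x[0])))
X=[p@x for p in N],[p@x for p in F]; Y=[p@y for p in L],[p@y for p in R]; print(X,Y)
xc=np.mean(X[0])+.05; yc=(np.mean(Y[0])+np.mean(Y[1]))/2
c=xc*x+yc*y+[.0015,-.0006]; mid=np.array([.5092,.046]); rel=mid-c
print("c",c,"mid rel",rel@x,rel@y)
for k in(-1,1): print(c+(rel@y+k*.055)*y, mid+k*.055*y)
b=cv2.imread("pics/b1.png"); g=b.mean(2).astype(int); np.set_printoptions(linewidth=200)
print(g[176:212,206:234])
```

```text
yaw 11.03904352056756
([np.float64(0.46300464674139663), np.float64(0.46300841673598925), np.float64(0.4626388298198591)], [np.float64(0.5629568455165276), np.float64(0.5630756118035763), np.float64(0.5633226624380651)]) ([np.float64(0.1101391356929215), np.float64(0.10969250331782308)], [np.float64(-0.18592773960934988), np.float64(-0.1868521445632228)])
c [0.51221559 0.06007637] mid rel -0.005655103840917923 -0.013238495851274837
[ 0.52528175 -0.0068995 ] [ 0.51973128 -0.00798233]
[0.50421918 0.10106516] [0.49866872 0.09998233]
[[169 171 169 ... 169 170 168]
 [169 168 169 ... 169 168 167]
 [169 167 164 ... 154 156 159]
 ...
 [162 162 165 ... 168 169 167]
 [162 165 163 ... 168 167 169]
 [164 165 164 ... 171 171 171]]
```

The two views agree within 3 mm: near jar (.590,-.254), far jar (.601,-.362), mid jar (.509,.046). Shelf yaw is 11°. The place points are (.524,-.007) and (.503,.101). I'll move above the near jar first.

Request:
{"fn": "arm_command", "kwargs": {"deltas": [[[0.8, -1.8, 0, 0, 0, -3], [1.6, -3.6, 0, 0, 0, -5], [1.6, -3.6, 0, 0, 0, -5], [1.6, -3.6, 0, 0, 0, -5], [1.6, -3.6, 0, 0, 0, -5], [1.6, -3.6, 0, 0, 0, -5], [1.6, -3.6, 0, 0, 0, -5], [1.6, -3.6, 0, 0, 0, -5], [1.6, -3.6, 0, 0, 0, -5], [1.6, -3.6, 0, 0, 0, -5], [1.6, -3.6, 0, 0, 0, -5], [1.6, -3.6, 0, 0, 0, -3]]], "gripper": 0.6, "squeeze": 20}}

```text
t: 1.4
tool_pos: [0.4191, 0.1364, 0.219]
orientation: [2.004, 2.419, 0.001]
force: [0.4, 0.2, -0.1]
opening: 0.0746
gripper_force: 0.0
```

Request:
{"fn": "arm_command", "kwargs": {"deltas": [[[1.6, -3.6, 0, 0, 0, 0], [1.6, -3.6, 0, 0, 0, 0], [1.6, -3.6, 0, 0, 0, 0], [1.6, -3.6, 0, 0, 0, 0], [1.6, -3.6, 0, 0, 0, 0], [1.6, -3.6, 0, 0, 0, 0], [1.6, -3.6, 0, 0, 0, 0], [1.6, -3.6, 0, 0, 0, 0], [1.6, -3.6, 0, 0, 0, 0], [1.6, -3.6, 0, 0, 0, 0], [0.7, -2.8, 0, 0, 0, 0], [0, 0, 0, 0, 0, 0]]]}}

```text
t: 2.4
tool_pos: [0.5857, -0.2552, 0.2177]
orientation: [2.003, 2.419, -0.003]
force: [0.8, -0.2, -0.9]
opening: 0.074
gripper_force: 0.0
```

```bash
python3 -c "
from h import *
eyes.read_camera('top');s=monitor.read_state();print(s['t'],s['tool_pos'],s['orientation'],s['dq'].round(3),s['q'].round(2))"
```

```text
2.45 [ 0.58546815 -0.25256717  0.21771082] [-2.00233286e+00 -2.41978368e+00  9.44864921e-04] [ 0.048 -0.046  0.046  0.02   0.01   0.023] [-0.49  0.23  1.38 -0.    1.53 -0.68]
```

Request:
{"fn": "arm_command", "kwargs": {"deltas": [[[0.3, -0.4, -1, 0, 0, 0], [0, 0, -2.5, 0, 0, 0], [0, 0, -2.5, 0, 0, 0], [0, 0, -2.5, 0, 0, 0], [0, 0, -2, 0, 0, 0], [0, 0, -2, 0, 0, 0], [0, 0, -2, 0, 0, 0], [0, 0, -1.5, 0, 0, 0], [0, 0, -1, 0, 0, 0], [0, 0, -0.4, 0, 0, 0], [0, 0, 0, 0, 0, 0], [0, 0, 0, 0, 0, 0]]]}}

```text
t: 3.45
tool_pos: [0.5891, -0.2535, 0.0454]
orientation: [1.998, 2.424, 0.0]
force: [0.4, -0.0, 0.0]
opening: 0.0746
gripper_force: 0.0
```

Request:
{"fn": "arm_command", "kwargs": {"deltas": [[[0, 0, 0, 0, 0, 0], [0, 0, 0, 0, 0, 0], [0, 0, 0, 0, 0, 0], [0, 0, 0, 0, 0, 0], [0, 0, 0, 0, 0, 0], [0, 0, 0, 0, 0, 0]]], "gripper": -1, "squeeze": 20}}

```text
t: 3.95
tool_pos: [0.5889, -0.254, 0.0452]
orientation: [1.998, 2.423, 0.0]
force: [-0.2, -0.1, 2.6]
opening: 0.0488
gripper_force: 20.0
```

Request:
{"fn": "arm_command", "kwargs": {"deltas": [[[0, 0, 1, 0, 0, 0], [0, 0, 2.5, 0, 0, 0], [0, 0, 3, 0, 0, 0], [-0.4, 1.5, 2.5, 0, 0, 0], [-0.8, 3, 0, 0, 0, 0], [-0.9, 3.5, 0, 0, 0, 0], [-0.9, 3.5, 0, 0, 0, 0], [-0.9, 3.5, 0, 0, 0, 0], [-0.9, 3.5, 0, 0, 0, 0], [-0.9, 3.2, 0, 0, 0, 0], [-0.6, 2, 0, 0, 0, 0], [-0.2, 1, 0, 0, 0, 0]]]}}

```text
t: 4.95
tool_pos: [0.5225, -0.0041, 0.135]
orientation: [-1.996, -2.425, -0.001]
force: [0.4, -1.2, -1.3]
opening: 0.0485
gripper_force: 20.0
```

Request:
{"fn": "arm_command", "kwargs": {"deltas": [[[0, 0, 0, 0, 0, 0], [0, 0, 0, 0, 0, 0], [0, 0, 0, 0, 0, 0], [0, 0, 0, 0, 0, 0]]]}}

```text
t: 5.28
tool_pos: [0.524, -0.0081, 0.1347]
orientation: [2.0, 2.422, -0.0]
force: [0.1, 0.3, -2.0]
opening: 0.0486
gripper_force: 20.0
```

Request:
{"fn": "arm_command", "kwargs": {"deltas": [[[0, 0.1, -1, 0, 0, 0], [0, 0, -1.2, 0, 0, 0], [0, 0, -1, 0, 0, 0], [0, 0, -0.7, 0, 0, 0], [0, 0, -0.5, 0, 0, 0], [0, 0, -0.2, 0, 0, 0], [0, 0, 0, 0, 0, 0]]]}}

```text
t: 5.87
tool_pos: [0.5231, -0.0057, 0.0878]
orientation: [-1.998, -2.423, 0.001]
force: [-0.2, 0.8, -0.8]
opening: 0.0486
gripper_force: 20.0
```

Request:
{"fn": "arm_command", "kwargs": {"deltas": [[[0, 0, -0.1, 0, 0, 0], [0, 0, -0.1, 0, 0, 0], [0, 0, -0.05, 0, 0, 0], [0, 0, 0, 0, 0, 0]]]}}

```text
t: 6.2
tool_pos: [0.5239, -0.0058, 0.0864]
orientation: [1.998, 2.423, 0.001]
force: [0.0, 0.3, -1.5]
opening: 0.0484
gripper_force: 20.0
```

Request:
{"fn": "arm_command", "kwargs": {"deltas": [[[0, 0, -0.08, 0, 0, 0], [0, 0, -0.05, 0, 0, 0], [0, 0, 0, 0, 0, 0], [0, 0, 0, 0, 0, 0]]]}}

```text
t: 6.53
tool_pos: [0.5239, -0.0058, 0.0852]
orientation: [1.998, 2.423, 0.0]
force: [-0.9, 0.1, 1.2]
opening: 0.0491
gripper_force: 20.0
```

Request:
{"fn": "arm_command", "kwargs": {"deltas": [[[0, 0, -0.03, 0, 0, 0], [0, 0, 0, 0, 0, 0]]]}}

```text
t: 6.7
tool_pos: [0.5239, -0.0058, 0.0852]
orientation: [1.998, 2.423, 0.0]
force: [-2.4, 0.0, 6.1]
opening: 0.0485
gripper_force: 20.0
```

Request:
{"fn": "arm_command", "kwargs": {"deltas": [[[0, 0, 0, 0, 0, 0], [0, 0, 0, 0, 0, 0], [0, 0, 0, 0, 0, 0], [0, 0, 0.5, 0, 0, 0], [0, 0, 2, 0, 0, 0], [0, 0, 3, 0, 0, 0], [0, 0, 3, 0, 0, 0], [0.4, -2, 1.5, 0, 0, 0], [0.8, -3.7, 0, 0, 0, 0], [0.9, -3.8, 0, 0, 0, 0], [0.9, -3.8, 0, 0, 0, 0], [0.9, -3.8, 0, 0, 0, 0]]], "gripper": 0.6}}

```text
t: 7.7
tool_pos: [0.563, -0.1784, 0.1852]
orientation: [1.997, 2.424, 0.0]
force: [0.4, 0.9, -0.3]
opening: 0.0748
gripper_force: 0.0
```

Request:
{"fn": "arm_command", "kwargs": {"deltas": [[[0.9, -3.8, 0, 0, 0, 0], [0.9, -3.8, 0, 0, 0, 0], [0.9, -3.8, 0, 0, 0, 0], [0.9, -3.8, 0, 0, 0, 0], [0.6, -2.5, 0, 0, 0, 0], [0.2, -0.9, 0, 0, 0, 0], [0, 0, 0, 0, 0, 0], [0, 0, 0, 0, 0, 0]]]}}

```text
t: 8.37
tool_pos: [0.6065, -0.3622, 0.1842]
orientation: [-1.999, -2.423, -0.001]
force: [-0.2, -0.4, 0.5]
opening: 0.0744
gripper_force: 0.0
```

```bash
cat > chk.py <<'E'
from h import *
import sys
T=str(sys.argv[1]);b=eyes.read_camera("top");a=eyes.read_camera("scene");cv2.imwrite(f"pics/t{T}.png",b);cv2.imwrite(f"pics/s{T}.png",a)
c=np.array([.51222,.06008]);th=np.radians(11.04);x=np.array([np.cos(th),np.sin(th)]);y=np.array([-x[1],x[0]])
for nm,p in(("mid",(.5092,.046,.115)),("right",(.524,-.006,.115)),("left",(.503,.101,.115)),("far",(.6006,-.3615,.075))):
    r=[]
    for n,i in(("top",b),("scene",a)):
        q,s=lid(i,n,*proj(n,p),p[2],span=60);r+=[q[:2],s]
    m=(r[0]+r[2])/2;d=m-c
    print(nm,*[np.round(v,4) for v in r],"mean",m.round(4),"shelf",np.round([d@x,d@y],4))
print(monitor.read_state()["t"],monitor.read_state()["tool_pos"])
E
python3 chk.py 2
```

```text
mid [0.5015 0.0287] 0.0017 [0.5108 0.0452] 0.0008 mean [0.5062 0.037 ] shelf [-0.0104 -0.0215]
right [ 0.5226 -0.0052] 0.0005 [ 0.5255 -0.0063] 0.0006 mean [ 0.5241 -0.0058] shelf [-0.001  -0.0669]
left [0.4999 0.0811] 0.0028 [0.4949 0.0975] 0.0039 mean [0.4974 0.0893] shelf [-0.009   0.0315]
far [ 0.6007 -0.3588] 0.0011 [ 0.603  -0.3625] 0.0014 mean [ 0.6018 -0.3607] shelf [ 0.0074 -0.4301]
8.4667 [ 0.60675119 -0.3610507   0.18463038]
```

Request:
{"fn": "arm_command", "kwargs": {"deltas": [[[-0.6, 0, -1, 0, 0, 0], [0, 0, -2.2, 0, 0, 0], [0, 0, -2.5, 0, 0, 0], [0, 0, -2.5, 0, 0, 0], [0, 0, -2, 0, 0, 0], [0, 0, -1.7, 0, 0, 0], [0, 0, -1.2, 0, 0, 0], [0, 0, -0.6, 0, 0, 0], [0, 0, -0.2, 0, 0, 0], [0, 0, 0, 0, 0, 0], [0, 0, 0, 0, 0, 0]]]}}

```text
t: 9.38
tool_pos: [0.6015, -0.363, 0.0471]
orientation: [1.997, 2.422, 0.0]
force: [0.6, 0.8, 1.4]
opening: 0.0744
gripper_force: 0.0
```

Request:
{"fn": "arm_command", "kwargs": {"deltas": [[[0, 0, 0, 0, 0, 0], [0, 0, 0, 0, 0, 0], [0, 0, 0, 0, 0, 0], [0, 0, 0, 0, 0, 0], [0, 0, 0, 0, 0, 0], [0, 0, 0, 0, 0, 0]]], "gripper": -1, "squeeze": 20}}

```text
t: 9.88
tool_pos: [0.6007, -0.363, 0.0459]
orientation: [1.999, 2.423, -0.0]
force: [-0.5, -0.3, 2.0]
opening: 0.0486
gripper_force: 20.0
```

Request:
{"fn": "arm_command", "kwargs": {"deltas": [[[0, 0, 1, 0, 0, 0], [0, 0, 2.5, 0, 0, 0], [0, 0, 3.5, 0, 0, 0], [0, 0, 3.5, 0, 0, 0], [-0.3, 1.5, 3.5, 0, 0, 0], [-0.6, 3, 0, 0, 0, 0], [-0.8, 3.8, 0, 0, 0, 0], [-0.8, 3.8, 0, 0, 0, 0], [-0.8, 3.8, 0, 0, 0, 0], [-0.8, 3.8, 0, 0, 0, 0], [-0.8, 3.8, 0, 0, 0, 0], [-0.8, 3.8, 0, 0, 0, 0]]]}}

```text
t: 10.88
tool_pos: [0.5427, -0.088, 0.186]
orientation: [1.999, 2.424, 0.0]
force: [0.9, 0.1, -1.3]
opening: 0.0486
gripper_force: 20.0
```

Request:
{"fn": "arm_command", "kwargs": {"deltas": [[[-0.8, 3.8, 0, 0, 0, 0], [-0.8, 3.8, 0, 0, 0, 0], [-0.8, 3.8, 0, 0, 0, 0], [-0.8, 3.8, 0, 0, 0, 0], [-0.5, 2.3, 0, 0, 0, 0], [-0.2, 1.2, 0, 0, 0, 0], [0, 0, 0, 0, 0, 0], [0, 0, 0, 0, 0, 0], [0, 0, 0, 0, 0, 0], [0, 0, 0, 0, 0, 0]]]}}

```text
t: 11.72
tool_pos: [0.505, 0.0959, 0.1856]
orientation: [2.0, 2.422, -0.001]
force: [-0.3, 0.1, -1.8]
opening: 0.0486
gripper_force: 20.0
```

Request:
{"fn": "arm_command", "kwargs": {"deltas": [[[-0.2, 0.4, -1, 0, 0, 0], [0, 0, -2, 0, 0, 0], [0, 0, -2, 0, 0, 0], [0, 0, -1.8, 0, 0, 0], [0, 0, -1.3, 0, 0, 0], [0, 0, -0.8, 0, 0, 0], [0, 0, -0.4, 0, 0, 0], [0, 0, -0.2, 0, 0, 0], [0, 0, -0.1, 0, 0, 0], [0, 0, -0.1, 0, 0, 0], [0, 0, 0, 0, 0, 0], [0, 0, 0, 0, 0, 0]]]}}

```text
t: 12.72
tool_pos: [0.5032, 0.1013, 0.0893]
orientation: [1.998, 2.423, 0.001]
force: [0.7, 0.8, -1.9]
opening: 0.0489
gripper_force: 20.0
```

Request:
{"fn": "arm_command", "kwargs": {"deltas": [[[0, 0, -0.1, 0, 0, 0], [0, 0, -0.05, 0, 0, 0], [0, 0, 0, 0, 0, 0], [0, 0, 0, 0, 0, 0]]]}}

```text
t: 13.05
tool_pos: [0.5026, 0.1012, 0.0871]
orientation: [1.999, 2.424, 0.0]
force: [0.7, -0.4, -1.2]
opening: 0.0485
gripper_force: 20.0
```

Request:
{"fn": "arm_command", "kwargs": {"deltas": [[[0, 0, -0.1, 0, 0, 0], [0, 0, -0.05, 0, 0, 0], [0, 0, 0, 0, 0, 0], [0, 0, 0, 0, 0, 0]]]}}

```text
t: 13.38
tool_pos: [0.5028, 0.1012, 0.0858]
orientation: [1.999, 2.424, 0.0]
force: [-1.7, -0.7, 3.2]
opening: 0.0485
gripper_force: 20.0
```

Request:
{"fn": "arm_command", "kwargs": {"deltas": [[[0, 0, 0, 0, 0, 0], [0, 0, 0, 0, 0, 0], [0, 0, 0, 0, 0, 0], [0, 0, 0.5, 0, 0, 0], [0, 0, 2, 0, 0, 0], [0, 0, 3, 0, 0, 0], [0, 0, 3.5, 0, 0, 0], [-1, 1, 3.5, 0, 0, 5], [-1, 2, 2, 0, 0, 6], [-1, 3, 0, 0, 0, 6], [-1, 3, 0, 0, 0, 6], [-1, 3, 0, 0, 0, 6]]], "gripper": 0.6}}

```text
t: 14.38
tool_pos: [0.4526, 0.2224, 0.2319]
orientation: [1.322, 2.848, 0.003]
force: [1.2, -0.2, -0.4]
opening: 0.0742
gripper_force: 0.0
```

Request:
{"fn": "arm_command", "kwargs": {"deltas": [[[-1, 3, 0, 0, 0, 6], [0, 3, 0, 0, 0, 6], [0, 3, 0, 0, 0, 6], [0, 2, 0, 0, 0, 6], [0, 1, 0, 0, 0, 6], [0, 0, 0, 0, 0, 0]]]}}

```text
t: 14.88
tool_pos: [0.4421, 0.3432, 0.2306]
orientation: [-0.535, -3.095, -0.001]
force: [-0.3, -0.3, -0.6]
opening: 0.0744
gripper_force: 0.0
```

```bash
python3 chk.py 3
python3 - <<'E'
from h import *
import sys
np.set_printoptions(linewidth=250,threshold=sys.maxsize)
a=cv2.imread("pics/a1.png");b=cv2.imread("pics/b1.png")
print(b.mean(2).astype(int)[176:212,206:232])
a3=cv2.imread("pics/s3.png")
f=lambda i,x,y,w,h,s:cv2.resize(i[y:y+h,x:x+w],(w*s,h*s),interpolation=cv2.INTER_CUBIC)
C=np.zeros((600,800,3),np.uint8);C[:600,:480]=f(a,290,170,60,75,8);C[:240,480:800]=f(a3,180,140,80,60,4)[:, :320]
C[250:530,490:790]=f(b,203,174,30,40,10)[:280,:300]
cv2.imwrite("pics/c3.png",C)
E
```

```text
mid [0.5016 0.0295] 0.0015 [0.5109 0.0452] 0.0008 mean [0.5063 0.0374] shelf [-0.0102 -0.0212]
right [ 0.5227 -0.0052] 0.0005 [ 0.5255 -0.0064] 0.0006 mean [ 0.5241 -0.0058] shelf [-0.0009 -0.0669]
left [0.5022 0.1064] 0.0021 [0.5042 0.1014] 0.0006 mean [0.5032 0.1039] shelf [-0.0004  0.0447]
far [ 0.5857 -0.3679] 0.0038 [ 0.5989 -0.3616] 0.0034 mean [ 0.5923 -0.3647] shelf [-0.0027 -0.4323]
14.9833 [0.44248628 0.34114035 0.23055865]
[[169 171 169 167 163 156 155 156 159 160 164 168 167 167 167 166 166 165 166 166 166 170 167 170 169 169]
 [169 168 169 160 144 131 124 130 133 137 141 149 152 153 152 149 152 153 152 156 157 161 163 167 167 169]
 [169 167 164 155 128 102  93  96  99 104 110 113 118 115 118 116 118 122 122 127 129 138 145 149 155 154]
 [167 167 165 151 121  92  83  86  89  90  90  89  93  91  93  93  90  90  92  94  98 101 110 114 116 119]
 [166 168 165 151 118  96  91 106 123 125 121 120 117 118 116 115 107  95  84  79  83  82  82  86  88  88]
 [168 168 165 149 119  93 107 146 165 171 169 165 163 163 166 160 148 124  93  80  76  79  75  76  78  79]
 [168 168 163 146 11
[... 2490 characters left out ...]
  28  34  32  28  27  50  80  92  99 112 117 119 121 133]
 [161 163 159 141 111  86  71  69  59  52  46  41  42  37  39  35  37  60  87 103 118 140 150 153 153 156]
 [161 163 161 157 144 131 125 117 103  87  73  66  64  63  57  54  57  77  93 107 125 152 164 165 164 168]
 [160 159 161 161 160 156 154 149 137 114  95  92  88  87  84  83  83  90  99 107 123 152 161 165 171 169]
 [162 162 165 163 163 165 164 162 150 125 106 102 101 101 101  98  96 102 103 105 124 148 167 166 167 168]
 [162 165 163 161 164 166 166 162 150 125 109 101 103 104 104 104 103 103 104 107 124 150 166 169 171 168]
 [164 165 164 165 166 167 167 161 148 123 107 104 103 108 107 104 105 105 105 109 126 154 166 170 171 171]]
```

View pics/c3.png

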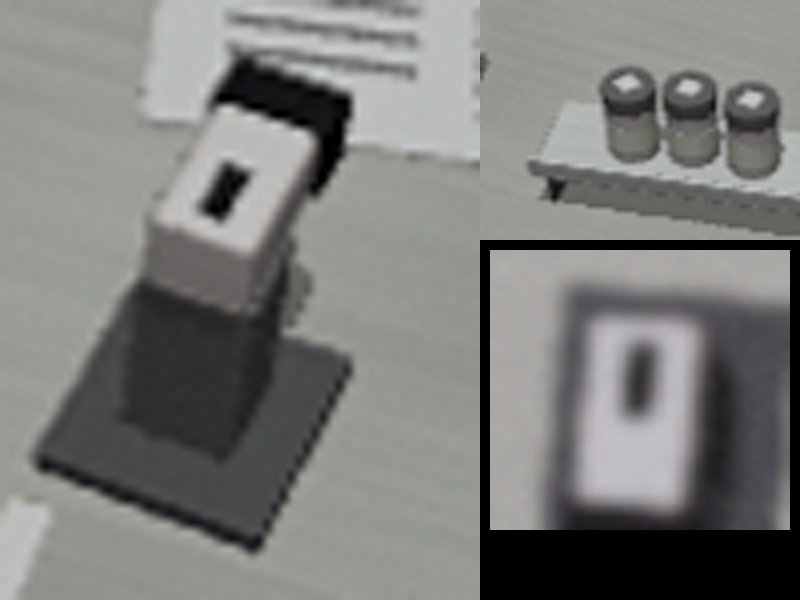

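The row looks right: the scene crop shows three jars upright and close together, with spacings of about 54 and 56 mm. The scanner head's top-face corners are at scene (308,197), (320,200), (317,182) and (329,186). Now the scanner pose.

Run:
```python
from h import *
S=[onz("scene",290+(u+.5)/8-.5,170+(v+.5)/8-.5,.14)[:2] for u,v in((148,218),(240,245),(218,103),(318,135))]
bl,br,fl,fr=S
print("scene c",np.mean(S,0),"len",np.linalg.norm(fl-bl),np.linalg.norm(fr-br),"w",np.linalg.norm(bl-br),np.linalg.norm(fl-fr))
d=(fl-bl)+(fr-br);print("yaw x",np.degrees(np.arctan2(d[1],d[0])))
c=onz("top",217.45,189.65,.14)[:2];e=onz("top",217.45-.95,199.65,.14)[:2]-c
print("top c",c,"yaw",np.degrees(np.arctan2(e[1],e[0])))
e1=onz("top",217.45+.85,180.5,.14)[:2];e2=onz("top",217.45-.9,199,.14)[:2];print(e1,e2,np.linalg.norm(e1-e2))
```

```text
scene c [0.5631719  0.36819524] len 0.07211791853085478 0.070576236315644 w 0.03644053984158195 0.04157126698808189
yaw x 172.5112846606639
top c [0.55999174 0.37048256] yaw 175.0347948118669
[0.5962118  0.36740654] [0.52314765 0.37372966] 0.07333725393762158
```

Request:
{"fn": "arm_command", "kwargs": {"deltas": [[[1, 0.3, 0, 0, 0, 3], [2.5, 0.5, 0, 0, 0, 4], [3, 0.7, 0, 0, 0, 4], [3, 0.7, 0, 0, 0, 3], [1.7, 0.4, 0, 0, 0, 0], [0.7, 0.2, 0, 0, 0, 0], [0, 0, 0, 0, 0, 0], [0, 0, 0, 0, 0, 0], [0, 0, 0, 0, 0, 0], [0, 0, 0, 0, 0, 0]]]}}

```text
t: 15.82
tool_pos: [0.5608, 0.3691, 0.2311]
orientation: [0.166, 3.137, 0.0]
force: [-0.5, 0.1, 1.2]
opening: 0.0741
gripper_force: 0.0
```

Request:
{"fn": "arm_command", "kwargs": {"deltas": [[[0, 0, -1, 0, 0, 0], [0, 0, -2, 0, 0, 0], [0, 0, -2, 0, 0, 0], [0, 0, -2, 0, 0, 0], [0, 0, -1.5, 0, 0, 0], [0, 0, -1, 0, 0, 0], [0, 0, -0.5, 0, 0, 0], [0, 0, 0, 0, 0, 0], [0, 0, 0, 0, 0, 0]]]}}

```text
t: 16.57
tool_pos: [0.5617, 0.3694, 0.1311]
orientation: [0.165, 3.137, 0.001]
force: [-0.0, 0.7, 0.2]
opening: 0.0746
gripper_force: 0.0
```

Run:
```python
from h import *
a=eyes.read_camera("scene");b=eyes.read_camera("top")
C=np.zeros((600,800,3),np.uint8);f=lambda i,x,y,w,h,s:cv2.resize(i[y:y+h,x:x+w],(w*s,h*s),interpolation=cv2.INTER_CUBIC)
C[:600,:480]=f(a,280,150,80,100,6);C[:320,480:800]=f(b,195,160,64,64,5)
cv2.imwrite("pics/c4.png",C);s=monitor.read_state();print(s["tool_pos"],s["orientation"])
```

```text
[0.56238159 0.36968086 0.1321366 ] [1.64869836e-01 3.13522939e+00 1.92020831e-03]
```

View pics/c4.png

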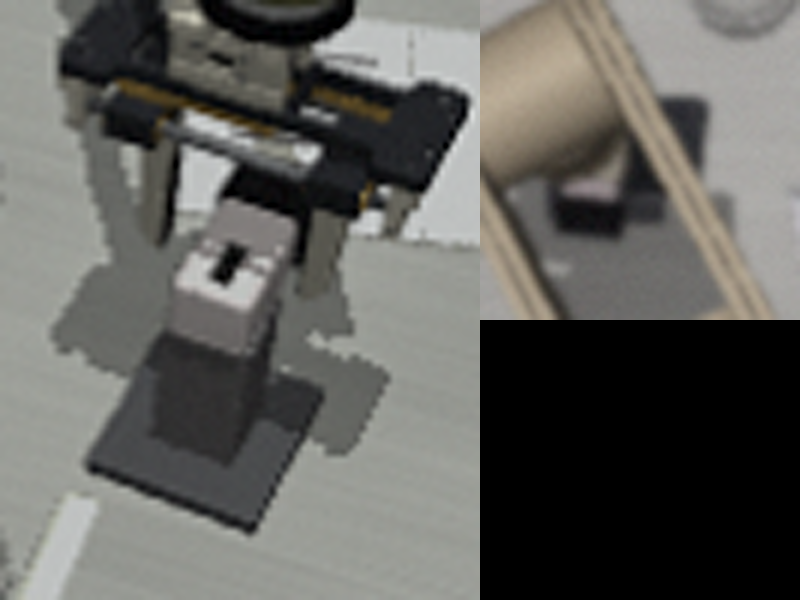

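The gripper straddles the white head, one finger clear on each side. I'll lower to grasp height and close.

Request:
{"fn": "arm_command", "kwargs": {"deltas": [[[0, 0, -1, 0, 0, 0], [0, 0, -1, 0, 0, 0], [0, 0, -0.6, 0, 0, 0], [0, 0, 0, 0, 0, 0], [0, 0, 0, 0, 0, 0], [0, 0, 0, 0, 0, 0]]]}}

```text
t: 17.17
tool_pos: [0.5616, 0.3692, 0.1044]
orientation: [-0.165, -3.137, 0.0]
force: [0.0, 0.6, -0.4]
opening: 0.0743
gripper_force: 0.0
```

Request:
{"fn": "arm_command", "kwargs": {"deltas": [[[0, 0, 0, 0, 0, 0], [0, 0, 0, 0, 0, 0], [0, 0, 0, 0, 0, 0], [0, 0, 0, 0, 0, 0], [0, 0, 0, 0, 0, 0], [0, 0, 0, 0, 0, 0], [0, 0, 0, 0, 0, 0]]], "gripper": -1, "squeeze": 45}}

```text
t: 17.75
tool_pos: [0.5617, 0.3693, 0.1047]
orientation: [0.165, 3.137, 0.0]
force: [-0.1, -0.4, 0.8]
opening: 0.0436
gripper_force: 44.9
```

Request:
{"fn": "arm_command", "kwargs": {"deltas": [[[0, 0, 0.4, 0, 0, 0], [0, 0, 0.8, 0, 0, 0], [0, 0, 1, 0, 0, 0], [0, 0, 1.2, 0, 0, 0], [0, 0, 1.5, 0, 0, 0], [0, 0, 1.5, 0, 0, 0], [0, 0, 1.5, 0, 0, 0], [0, 0, 1.5, 0, 0, 0], [0, 0, 1.8, 0, 0, 0], [0, 0, 1.8, 0, 0, 0], [0, 0, 1.5, 0, 0, 0], [0, 0, 0.5, 0, 0, 0]]]}}

```text
t: 18.75
tool_pos: [0.5629, 0.3699, 0.2596]
orientation: [0.165, 3.132, 0.005]
force: [-0.3, 1.1, -1.3]
opening: 0.0437
gripper_force: 44.9
```

Run:
```python
from h import *
from scipy.spatial.transform import Rotation as Ro
b=eyes.read_camera("scene")
s=monitor.read_state();p=s["tool_pos"];R=Ro.from_rotvec(s["orientation"]).as_matrix()
print(p,R.round(3),s["q"].round(2),s["force"],s["opening"])
# scanner in tool frame: grasp TCP at scanner (7.5?,0,84.5)
psi=np.radians(188);h=np.array([np.cos(psi),np.sin(psi),0]);up=np.array([0,0,1.])
sx=(h-up)/2**.5; sz=(h+up)/2**.5
lid_=np.array([.5092,.046,.115]); W=lid_-.1*sx
Xt=.0075; Zt=.0847
T=W-sx*(.075-Xt)-sz*(.100-Zt)
print("W",W,"TCP target",T, "delta cm",(T-p)*100, "foot",W-.075*sx-.1*sz)
f=b[120:260,270:390];cv2.imwrite("pics/c5.png",cv2.resize(f,None,fx=5,fy=4.2,interpolation=cv2.INTER_CUBIC))
```

```text
[0.56290225 0.36997139 0.2592826 ] [[-0.994  0.105  0.005]
 [ 0.105  0.994  0.003]
 [-0.005  0.003 -1.   ]] [ 0.51  0.31  1.21 -0.    1.62 -0.96] [ 0.60934193  0.42962917 -0.73017575] 0.04377840773303136
W [0.57922253 0.05584102 0.18571068] TCP target [0.63720118 0.06398939 0.22262165] delta cm [  7.42989301 -30.59819964  -3.66609442] foot [0.70176195 0.07306282 0.16803301]
```

View pics/c5.png

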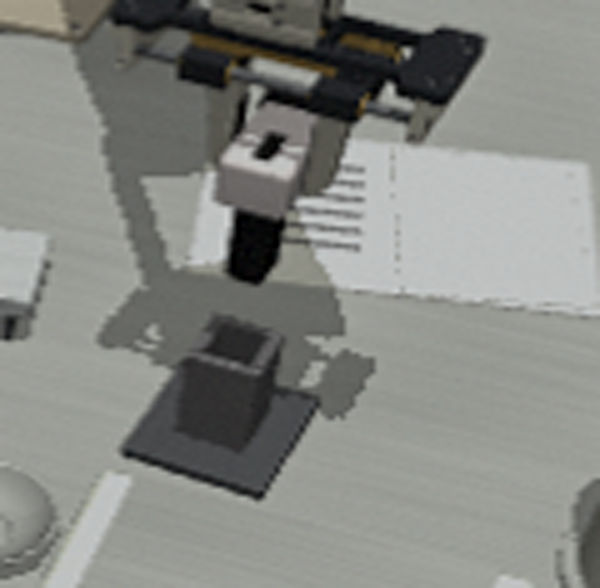

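The scanner is out of the hole and hanging straight: head at crop (265,160), empty holder below it. I'll carry it over and tilt it.

Request:
{"fn": "arm_command", "kwargs": {"deltas": [[[0.3, -1, 0, 0, 0, 3], [0.5, -2, 0, 0, 0, 4], [0.6, -2.6, 0, 0, 0, 4], [0.6, -2.6, 0, 0, 0, 3], [0.6, -2.6, 0, 0.6, -4, 0], [0.6, -2.6, 0, 0.6, -4, 0], [0.6, -2.6, 0, 0.6, -4, 0], [0.6, -2.6, 0, 0.6, -4, 0], [0.6, -2.6, 0, 0.6, -4, 0], [0.6, -2.4, 0, 0.6, -4, 0], [0.6, -2, 0, 0.6, -4, 0], [0.5, -1.5, 0, 0.6, -4, 0]]]}}

```text
t: 19.8
tool_pos: [0.6284, 0.0964, 0.2542]
orientation: [-0.178, 2.569, 0.058]
force: [0.1, -0.0, -2.4]
opening: 0.0437
gripper_force: 44.9
```

Request:
{"fn": "arm_command", "kwargs": {"deltas": [[[0.4, -1.5, -0.3, 0.6, -4, 0], [0.2, -1.2, -0.5, 0.6, -4, 0], [0.1, -0.6, -0.6, 0.5, -3, 0], [0, -0.2, -0.6, 0.2, -1.5, 0], [0, 0, -0.6, 0, 0, 0], [0, 0, -0.6, 0, 0, 0], [0, 0, -0.3, 0, 0, 0], [0, 0, 0, 0, 0, 0], [0, 0, 0, 0, 0, 0], [0, 0, 0, 0, 0, 0], [0, 0, 0, 0, 0, 0]]]}}

```text
t: 20.72
tool_pos: [0.6361, 0.0635, 0.2204]
orientation: [-0.165, 2.351, 0.078]
force: [-0.0, -0.1, -1.5]
opening: 0.0437
gripper_force: 44.9
```

```bash
cat > fin.py <<'E'
from h import *
import sys
from scipy.spatial.transform import Rotation as Ro
a=eyes.read_camera("scene");b=eyes.read_camera("top");s=monitor.read_state();p=s["tool_pos"];R=Ro.from_rotvec(s["orientation"]).as_matrix()
sz=-R[:,2]; sy=R[:,1]; sx=np.cross(sy,sz)
if sx[0]>0: sx=-sx
W=p+sx*(.075-.0075)+sz*(.1-.0847); L=np.array([.5092,.046,.115])
d=L-W;dist=np.linalg.norm(d);print("t",s["t"],"p",p,"q",s["q"].round(2),"F",s["force"],s["gripper_force"],s["opening"])
print("pitch",np.degrees(np.arcsin(-sx[2])),"yaw",np.degrees(np.arctan2(sx[1],sx[0])),"roll",sy[2],"dist",dist,"off",np.degrees(np.arccos(d@sx/dist)),"miss",(W+sx*dist-L),"move cm",(L-.1*sx-W)*100)
for n in("scene","top"): print(n,"W",proj(n,W).round(1),"foot",proj(n,W-.075*sx-.1*sz).round(1),"headback",proj(n,W-.105*sx+.02*sz).round(1),"lid",proj(n,L).round(1))
u,v=proj("scene",W).astype(int)
C=np.zeros((600,800,3),np.uint8);f=lambda i,x,y,w,h,k:cv2.resize(i[y:y+h,x:x+w],(w*k,h*k),interpolation=cv2.INTER_CUBIC)
C[:,:500]=f(a,u-50,v-60,100,120,5);ut,vt=proj("top",W).astype(int);C[:300,500:800]=f(b,ut-30,vt-30,60,60,5)
cv2.imwrite(f"pics/f{sys.argv[1]}.png",C);print(u-50,v-60,ut-30,vt-30)
E
python3 fin.py 1
```

```text
t 20.8167 p [0.63592756 0.06340592 0.22012315] q [-0.07 -0.46  2.21  0.27  0.63 -1.94] F [-0.49794343 -0.14400126 -1.83920907] 44.889047741889954 0.04365222302631383
pitch 45.03007644975251 yaw -172.24344633872553 roll 0.007060894994402392 dist 0.09728016463026029 off 0.5331337949062457 miss [ 6.32878427e-04  7.62238488e-05 -6.42659155e-04] move cm [0.12717385 0.0183205  0.25668825]
scene W [224.5 158.8] foot [212.2 188.8] headback [215.9 148.3] lid [232.2 161.6]
top W [298.4 183.7] foot [293.1 153.1] headback [298.1 164.9] lid [299.4 202.6]
174 98 268 153
```

View pics/f1.png

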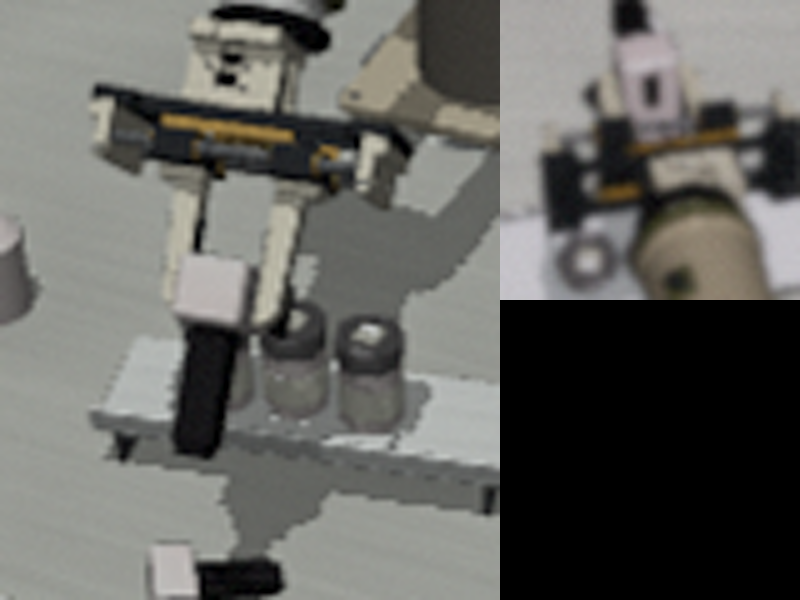

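The scanner is at 45°. Its foot appears at crop (195,450) against a predicted (191,454), so it hasn't slipped in the grip. One small correction, then let it settle.

Request:
{"fn": "arm_command", "kwargs": {"deltas": [[[0.1, 0, 0.2, 0, 0, 0], [0, 0, 0.05, 0, 0, 0], [0, 0, 0, 0, 0, 0], [0, 0, 0, 0, 0, 0], [0, 0, 0, 0, 0, 0], [0, 0, 0, 0, 0, 0], [0, 0, 0, 0, 0, 0], [0, 0, 0, 0, 0, 0], [0, 0, 0, 0, 0, 0], [0, 0, 0, 0, 0, 0]]]}}

```text
t: 21.65
tool_pos: [0.6366, 0.0632, 0.222]
orientation: [-0.164, 2.352, 0.078]
force: [-0.6, 0.7, -2.1]
opening: 0.0436
gripper_force: 44.9
```

```bash
python3 fin.py 2 | head -2; python3 -c "
from h import *
print(ticket.close_job())"
```

```text
t 21.75 p [0.63660634 0.06324231 0.22200562] q [-0.07 -0.46  2.21  0.27  0.63 -1.94] F [-0.22143256 -0.37785256 -1.50152897] 44.88893508911133 0.04361618374021457
pitch 44.99609836635699 yaw -172.27391358735426 roll 0.0072726776495362425 dist 0.0990768003438072 off 0.12125498314309481 miss [-1.79959012e-05 -2.04008772e-04  4.49513102e-05] move cm [0.06649146 0.02917756 0.0607805 ]
the job is handed in; nothing more can be done
None
```

I handed the job in at about 22 s: both jars stand upright on the shelf, about 5–7 mm either side of the middle jar, and the arm is holding the scanner nose-down at 45° with its window about 99 mm from the middle jar's lid; the hand-in gave no verdict.

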